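# Draw the lid out of the long pencil box

### The job

Open the longer of the two wooden pencil boxes: take its sliding lid by the bar on top, draw it straight and level out of its grooves through the box's open front end without forcing it, and lay it gently, flat and bar upwards, in the middle of the square cork mat. Do not let it tip or drop, and leave the shorter box shut.

Things in the scene. Friction and masses are not known exactly. Their poses are not given: they have to be found in the camera images.
- long_lid: Sliding lid of the longer box, pale wood, loose, about 65 g: plate 160 (x) x 84 (y) x 6 mm; upright grip bar at the middle of its top, 12 mm thick (x), 40 mm wide (y), rising 25 mm above the plate. Origin: centre of the underside, below the bar; z up; it is drawn out along -x (towards the robot, within 18 degrees). Starts 5 to 20 mm out.
- long_box: Longer plywood box, fixed: 165 (x) x 97 (y) x 53 mm high (the shorter: 105 long). Origin: on the table below the centre of the shut lid, 80 mm behind the front end (-x, grooves open there; back wall at +x). Lid's underside in the grooves: 40 mm up; play 1.5 mm each side, 2 mm upwards. Lips over the lid's long edges leave 75 mm free between them. Lid is clear once 160 mm from shut.
- mat: Square cork mat 190 x 190 x 4 mm, fixed on the table between the robot and the boxes. Origin: centre of its underside, on the table; its top is 4 mm above the table.
- short_lid: Lid of the shorter box, to be left alone: plate 100 (x) x 84 (y) x 6 mm with the same grip bar at its middle. Origin: centre of its underside, 40 mm above the table.

How it is judged:
By the outcome, as a careful person would: the job done as asked, in the order asked, and still so for the second after the job is handed in, with the robot touching nothing.
It also fails if it takes over 42 s, if anything falls off the work surface, if the arm or the gripper's body presses on something with over 40 N, if the wrist force passes 120 N, or if a joint passes its speed limit or range.

### The arm

A 6-joint arm with a two-finger parallel gripper is mounted at the origin on the work surface. World frame = base frame: x ahead of the robot, y to its left, z up, the work surface at z = 0. Lengths are in m, angles in rad, forces in N, time in s.
With the tool pointing down it reaches from about 0.275 to 0.775 m from the base axis. Payload 14.6 kg.
Tool frame: the origin (TCP) lies midway between the tips of the shut fingers; the grasp point (between the pads) lies behind it (ctrl.grip_depth is the z of the grasp point in the tool frame, in m); z points along the fingers, y is the line along which they close (so a half turn about z gives the same grasp; the last joint's range is limited). The gripper opens to 85 mm and grips with 20 to 120 N. Pads are 22 mm wide; open, the fingers measure 114 mm over their backs; the gripper's body (76 mm by 85 mm) begins 54 mm behind the grasp point. The pads swing forward as they close: fully open they stand 13 mm farther back than shut.
Start: joints at [-1.267, 0.263, -0.048, 1.259, 0, 1.415], TCP at [0.233, -0.471, 0.231] pointing down, gripper open.
Joint ranges: [-2.65, 2.65], [-0.89, 1.7], [-1.18, 1.37], [-2.13, 2.11], [-1.35, 1.29], [-3.14, 3.14]. Speed limits (rad/s): [1.89, 1.89, 2.57, 2.79, 3.14, 3.14].

### API

Orientations are given as a rotation vector (axis times angle).
In Python, from cell import ctrl gives the robot as it stands.
- The arm moves only by the tool jog_arm, never from a script. Its argument "deltas" is a list of rows, each an object with "dp": the shift along the tool's x, y, z in mm, a list of three; "spin": the turn about the tool's z in degrees. In form: [{"dp": [x, y, z], "spin": spin}, ...]. A call has 1 to 8 rows; each row is the pose to reach, as a shift and turn from the pose commanded when the call began, along the tool's axes at that moment; what a row does not reach only later rows make up. A row lasts 1/10 s, in which the tool goes at most 50 mm and 8.59 degrees, less where a joint would pass 70% of its speed; a pose out of reach is approached as far as the arm can. A call with a gripper value outside its range is refused whole. "jaw" is the opening, from 0 (shut) to 1 (fully open), set as the call begins (left out, the last holds). The fingers move at their own pace and stop on an object; "grip_force" is the grip in N (left out, the last holds). Time passes only in rows, so rows that repeat a pose let the fingers close. It gives the time, the measured TCP pose, the force, the opening and the grip force at its end, in the units of the state.
- ctrl.observe(): the state, without advancing time (a new reading comes with each control period).
- ctrl.grab_frame(name): name is "scene" or "top" or "wrist"; returns (picture, depth): 400x640x3 uint8, blue, green, red; 400x640 float32, m along the optical axis (not along the pixel's ray), 0 where there is no reading.
- ctrl.camera_params(name): a dict with "fx", "fy", "cx", "cy" (pixels), "R" (3x3) and "t" (3): a world point X has camera coordinates R X + t. Camera axes: x right, y down, z forward; pixel columns grow to the right and rows downward; lengths in m; the calibration is good to about 2 mm. A picture is of the moment at which its call begins: read the wrist's pose just before it. camera_params takes no time and is no camera call; for the wrist camera it gives the pose at the moment of the call.
- ctrl.finish_job(): hands the job in; it is judged then, once.
The state is a dict: "time": time; "joint_pos": joint angles; "qd": joint speeds; "effort": joint torques, N m; "tool_pos": TCP position; "ee_rot": TCP orientation; "contact_force": force on the tool from outside, world axes, zero at the start; "ft_torque": the same for the moment, N m; "width": opening from 0.0 (shut) to 1.0 (fully open); "gripper_force": force on a finger pad.
Only numpy, scipy, OpenCV 4.12 (cv2) and the standard library are available. Lean on these libraries where they do the work, as an engineer would, in place of code of your own. Each camera call takes 0.05 s, during which the arm holds its last target. There are 200 camera calls.

## Working session

There is one attempt and no reset: what is moved stays moved. The work goes in short steps, Python scripts to look and compute and a tool call to move; the robot and the scene stay as the last step left them, time stands still between calls to the robot, and variables do not carry over. Pictures are saved under pics/ and viewed, at most 10 in all, crops included, and the job is handed in when it is done.

Besides the shell and the picture viewer there is one more tool, called after "Emit:" as name(argument=value, ...), one argument or row to a line, values as JSON. jog_arm: Moves the arm, as the interface text tells. Its arguments: {"type":"object","properties":{"deltas":{"type":"array","items":{"type":"object","properties":{"dp":{"type":"array","items":{"type":"number"}},"spin":{"type":"number"}}}},"jaw":{"type":"number"},"grip_force":{"type":"number"}},"required":["deltas"]}

```bash
mkdir -p pics; cat > h.py <<'E'
import numpy as np, cv2
from cell import ctrl
def cloud(n):
    p=ctrl.camera_params(n); im,d=ctrl.grab_frame(n)
    v,u=np.indices(d.shape); 
    c=np.stack([(u-p['cx'])/p['fx']*d,(v-p['cy'])/p['fy']*d,d],-1)
    W=(c-p['t'])@p['R']; W[d==0]=np.nan
    return im,W
E
python3 - <<'E'
from h import *
print(ctrl.observe(), ctrl.grip_depth)
im,W=cloud('top'); cv2.imwrite('pics/top.png',im); np.save('top.npy',W)
E
```

```text
{'time': 0.0, 'joint_pos': array([-1.26729975e+00,  2.63505778e-01, -4.89432039e-02,  1.25941655e+00,
       -3.57117644e-05,  1.41549800e+00]), 'qd': array([-0.00039208, -0.00080792, -0.00037923, -0.00031477,  0.0002407 ,
        0.00090356]), 'effort': array([ 8.39209843e-04, -6.37609577e+01,  3.84574842e+01,  1.36765148e-02,
       -5.91147159e-05, -2.25920684e-05]), 'tool_pos': array([ 0.23240546, -0.47043656,  0.2308317 ]), 'ee_rot': array([-3.05825841e+00, -7.14127439e-01,  1.80216962e-04]), 'contact_force': array([-0.31287601, -0.7017503 , -0.09401266]), 'ft_torque': array([ 0.00522193, -0.03533594, -0.02594379]), 'gripper_force': 0.0, 'width': 0.9997275644924976} -0.0187
```

View pics/top.png

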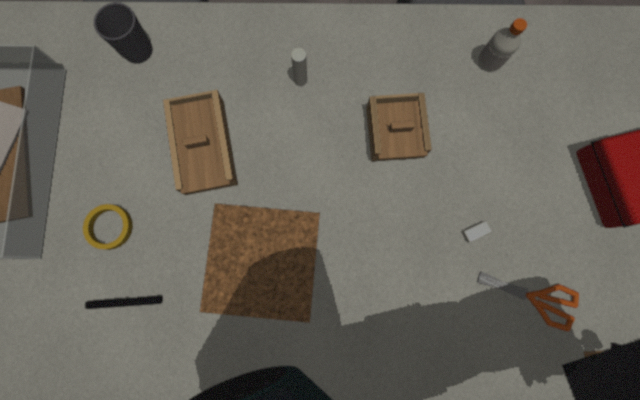

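The top view shows the long box around (198,142) with its bar at (197,141), the short box at (400,127) and the mat at (262,262). Next I'll measure them.

```bash
python3 - <<'E'
from h import *
W=np.load('top.npy'); im=cv2.imread('pics/top.png')
def rect(m,n):
    P=W[m]; r=cv2.minAreaRect((P[:,:2]*1000).astype(np.float32)); print(n,m.sum(),r,'z',np.percentile(P[:,2],[5,50,95]).round(4))
roi=np.zeros(W.shape[:2],bool); roi[80:205,150:245]=1
z=W[...,2]
b=roi.copy(); b[:120]=0; b[165:]=0; b[:,:180]=0;b[:,215:]=0
rect(b&(z>.061),'bar')
rect(roi&(z>.02),'box all')
rect(roi&(z>.048)&(z<.06),'walls')
rect(roi&(z>.041)&(z<.0485),'lid')
hsv=cv2.cvtColor(im,cv2.COLOR_BGR2HSV)
m=(hsv[...,1]>90)&(hsv[...,0]<25); m[:203]=0; m[325:]=0; m[:,:195]=0; m[:,325:]=0
rect(m,'mat')
for r in range(84,204,6): print(r,(z[r,160:240:5]*1000).round(0))
big=cv2.resize(im[80:330,140:340],None,fx=3,fy=2.4,interpolation=2);cv2.imwrite('pics/c.png',im[80:330,140:340].repeat(2,0).repeat(3,1)*2)
E
```

```text
bar 204 ((639.4754638671875, 192.0471954345703), (12.52841567993164, 39.27696990966797), 10.964613914489746) z [0.0633 0.0705 0.0725]
box all 5676 ((645.4595947265625, 194.1822509765625), (172.7080535888672, 98.2330093383789), 12.154845237731934) z [0.0415 0.0466 0.055 ]
walls 1650 ((645.6356201171875, 194.27218627929688), (172.35028076171875, 98.08130645751953), 12.066130638122559) z [0.0483 0.0526 0.055 ]
lid 3681 ((644.291259765625, 193.23992919921875), (169.730712890625, 97.2037582397461), 11.871397018432617) z [0.0439 0.046  0.0479]
mat 11636 ((436.54522705078125, 84.08507537841797), (181.0469207763672, 187.28907775878906), 82.55303192138672) z [nan nan nan]
84 [ 0. -0.  0.  0.  1. -1. -1. -0. -1. -0. -1.  1.  1.  1.  2.  1.]
90 [-0. -1.  1.  0.  2. -2. -0. -1.  1.  2. 51. 52. -1. -2.  3.  1.]
96 [-0.  3.  0. -0. 52. 51. 53. 50. 47. 44. 39. 53. 32. -1.  0.  0.]
102 [ 0. 54. 43. 43. 38. 36. 47. 46. 45. 46. 45. 54. 41. -0. -1.  0.]
108 [ 2. 54. 53. 46. 47. 45. 47. 46. 47. 47. 46. 55. 51. -1. -1. -1.]
114 [ 0. 51. 53. 46. 48. 47. 46. 47. 46. 45. nan 53. 53.  7.  1. -0.]
120 [-1. -0
[... 268 characters left out ...]

144 [nan  0. 53. 53. 44. 69. 66. 63. 59. 54. 45. 46. 54. 52.  8.  1.]
150 [-0. -2. 53. 52. 45. 47. 47. 47. 47. 48. 47. 46. 46. 54. 20.  2.]
156 [ 2. -1. -2. 52. 44. 46. 44. 46. 46. 47. 45. 45. 49. 53. 31. -1.]
162 [-0. -0. -0. 54. 46. 47. 46. 48. 47. 45. 45. 44. 48. 51. nan  0.]
168 [ 0. -0. -2. 53. 41. 46. 45. 46. 46. 47. 48. 46. 45. 53. 53.  2.]
174 [-1. -1. -1. 55. 45. 47. 47. 46. 45. 46. 47. 45. 47. 52. 52. 11.]
180 [ 2. -1.  1. 53. 54. 46. 46. 49. 46. 45. 47. 46. 46. 47. 41. 21.]
186 [ 1. -1.  1. 54. 51. 46. 45. 46. 45. 43. 47. 45. 13.  6. -2.  1.]
192 [ 0.  1. -0. -1. 28. 43. 12.  7. -1.  1.  2.  1. nan -2. -2. -0.]
198 [ 1.  1. -1. -1. -0. -0.  2.  0. -1. -1.  0.  1.  2. -1. -1. -1.]
```

```bash
cat >> h.py <<'E'
from scipy.spatial.transform import Rotation as R
def go(x,y,z,yaw=None):
    """dp mm, spin deg to TCP target; yaw = world angle (deg) wanted of tool y axis (mod 180)"""
    s=ctrl.observe(); M=R.from_rotvec(s['ee_rot']).as_matrix()
    dp=M.T@(np.array([x,y,z])-s['tool_pos'])*1000
    yw=np.degrees(np.arctan2(M[1,1],M[0,1])); 
    print('t',s['time'],'tcp',s['tool_pos'].round(4),'tooly yaw',yw.round(2),'tilt',M[:,2].round(3),'dp',dp.round(1),'q',s['joint_pos'].round(2),'F',s['contact_force'].round(1),s['gripper_force'],s['width'])
    if yaw is not None:
        d=-(yaw-yw); print('spin',((d+90)%180-90).round(2))
def plane(n,uv,z):
    p=ctrl.camera_params(n); uv=np.atleast_2d(uv)
    r=np.c_[(uv[:,0]-p['cx'])/p['fx'],(uv[:,1]-p['cy'])/p['fy'],np.ones(len(uv))]@p['R']
    o=-p['R'].T@p['t']; return (o+r*((z-o[2])/r[:,2])[:,None])[:,:2]
E
python3 - <<'E'
from h import *
print(plane('top',[[215,204.5],[320,212],[309.5,321],[201,312.5],[214,204.5]],.004).round(4))
im=cv2.imread('pics/top.png').astype(int)
b,g,r=im[...,0],im[...,1],im[...,2]
m=((r-b)>.3*r)&(r>10); k=np.zeros_like(m);k[203:328,195:325]=1;m&=k
n,l,st,c=cv2.connectedComponentsWithStats(m.astype(np.uint8)); i=1+st[1:,4].argmax()
v,u=np.where(l==i); P=plane('top',np.c_[u,v],.004)*1000
print(len(u),cv2.minAreaRect(P.astype(np.float32)),P.mean(0))
go(.639,.192,.16,12)
E
```

```text
[[ 0.5398  0.1682]
 [ 0.5283 -0.0203]
 [ 0.3411 -0.0041]
 [ 0.3528  0.1816]
 [ 0.5398  0.17  ]]
11767 ((440.92840576171875, 82.81737518310547), (188.79461669921875, 188.62403869628906), 85.316162109375) [438.59986897  82.88506203]
t 0.05 tcp [ 0.2324 -0.4704  0.2309] tooly yaw -63.71 tilt [-0.     0.001 -1.   ] dp [ 657.9 -413.8   71.4] q [-1.27  0.26 -0.05  1.26  0.    1.42] F [-0.2 -0.   0.8] 0.0 1.0034677342315614
spin -75.71
```

Emit:
jog_arm(
  deltas=[
    {"dp": [42,-26,4],"spin": -5},
    {"dp": [84,-52,8],"spin": -10},
    {"dp": [126,-78,12],"spin": -15},
    {"dp": [168,-104,16],"spin": -20},
    {"dp": [210,-130,20],"spin": -25},
    {"dp": [252,-156,24],"spin": -30},
    {"dp": [294,-182,28],"spin": -35},
    {"dp": [336,-208,32],"spin": -40},
  ],
)

```text
time: 0.85
tool_pos: [0.4422, -0.1334, 0.199]
ee_rot: [-2.627, -1.722, 0.0]
contact_force: [1.9, -1.3, 0.6]
width: 0.997
gripper_force: 0.0
```

```bash
python3 -c "
from h import *
go(.639,.192,.16,12)"
```

```text
t 0.85 tcp [ 0.4422 -0.1334  0.199 ] tooly yaw -23.51 tilt [-0.  0. -1.] dp [376.9  50.7  39. ] q [-0.47  0.17 -0.26  1.14 -0.    1.51] F [ 1.9 -1.3  0.6] 0.0 0.9972717161327622
spin -35.51
```

Emit:
jog_arm(
  deltas=[
    {"dp": [48,6,5],"spin": -5},
    {"dp": [96,13,10],"spin": -10},
    {"dp": [144,19,15],"spin": -15},
    {"dp": [192,26,20],"spin": -20},
    {"dp": [240,32,25],"spin": -25},
    {"dp": [288,39,30],"spin": -30},
    {"dp": [336,45,35],"spin": -35.5},
    {"dp": [377,50.7,39],"spin": -35.5},
  ],
)

```text
time: 1.65
tool_pos: [0.6402, 0.1917, 0.1593]
ee_rot: [-1.976, -2.442, 0.001]
contact_force: [-0.4, -0.0, 0.7]
width: 0.996
gripper_force: 0.0
```

Emit:
jog_arm(
  deltas=[
    {"dp": [0,0,0],"spin": 0},
    {"dp": [0,0,0],"spin": 0},
  ],
)

```text
time: 1.85
tool_pos: [0.6394, 0.1899, 0.1593]
ee_rot: [-1.98, -2.438, 0.002]
contact_force: [1.0, -1.5, -0.3]
width: 1.004
gripper_force: 0.0
```

```bash
python3 -c "
from h import *
go(.639,.192,.16,12)
im,W=cloud('wrist'); np.save('w.npy',W); cv2.imwrite('pics/w.png',im)
z=W[...,2]
print(ctrl.camera_params('wrist'))"
```

```text
t 1.85 tcp [0.6394 0.1899 0.1593] tooly yaw 11.86 tilt [-0.002 -0.    -1.   ] dp [ 2.1  0.1 -0.7] q [ 0.17  0.54  0.2   1.23 -0.    1.53] F [ 1.  -1.5 -0.3] 0.0 1.0036942683629988
spin -0.14
{'fx': 315.23280025946644, 'fy': 315.23280025946644, 'cx': 316.6584710595063, 'cy': 198.9510505409181, 'R': array([[ 0.97889515,  0.20435909, -0.00128651],
       [ 0.1963988 , -0.93898718,  0.28236606],
       [ 0.05649606, -0.27665943, -0.95930587]]), 't': array([-0.66473478,  0.03602983,  0.32631701])}
```

View pics/w.png

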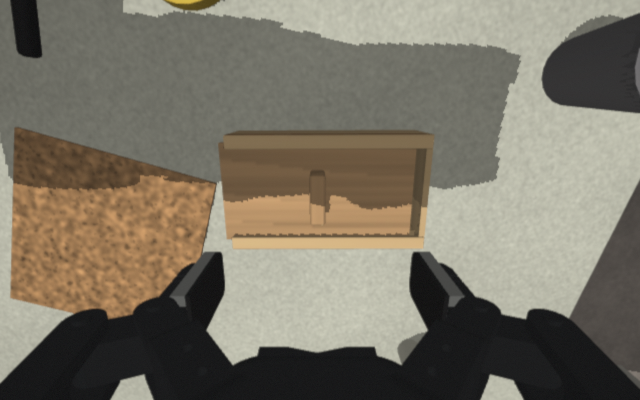

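The wrist view shows the long box centred at about (326,190), its bar at (317,198) between the fingers, and the lid a little out to the left. I'll measure it from here.

```bash
python3 - <<'E'
from h import *
W=np.load('w.npy'); z=W[...,2]
def rect(m,n):
    P=W[m]; r=cv2.minAreaRect((P[:,:2]*1000).astype(np.float32)); print(n,m.sum(),r,'z',np.percentile(P[:,2],[5,50,95]).round(4),'mean',P.mean(0).round(4))
roi=np.zeros(z.shape,bool); roi[125:252,215:437]=1
b=np.zeros(z.shape,bool); b[163:230,300:335]=1
rect(b&(z>.066),'bartop'); rect(b&(z>.06),'bar')
rect(roi&(z>.025),'all')
rect(roi&(z>.0495)&(z<.06),'walls')
l=np.zeros(z.shape,bool); l[155:232,232:410]=1
rect(l&(z<.05)&(z>.04),'plate')
for c in (250,290,350,390): 
  print(c,[(r,int(z[r,c]*1000)) for r in range(128,255,4) if z[r,c]==z[r,c]])
for r in (160,190,220): print(r,[(c,int(z[r,c]*1000)) for c in range(212,440,4) if z[r,c]==z[r,c]])
E
```

```text
bartop 753 ((639.1049194335938, 193.08218383789062), (11.3846435546875, 39.732059478759766), 12.199901580810547) z [0.069  0.0704 0.0715] mean [0.6392 0.194  0.0703]
bar 775 ((639.0919799804688, 193.1326141357422), (11.45900821685791, 39.816741943359375), 12.065788269042969) z [0.0685 0.0703 0.0715] mean [0.6391 0.1945 0.0701]
all 23859 ((644.8653564453125, 193.974609375), (171.97476196289062, 97.52350616455078), 12.080756187438965) z [0.0441 0.0458 0.0534] mean [0.6457 0.1969 0.0478]
walls 6102 ((648.1124877929688, 194.6191864013672), (165.36239624023438, 97.44373321533203), 12.053048133850098) z [0.0508 0.0523 0.0535] mean [0.6542 0.2013 0.0523]
plate 12831 ((643.8145751953125, 191.7076416015625), (156.3188018798828, 68.46105194091797), 11.269752502441406) z [0.0444 0.0455 0.0466] mean [0.6427 0.1926 0.0455]
250 [(128, -1), (132, 28), (136, 54), (140, 52), (144, 52), (148, 52), (152, 44), (156, 44), (160, 45), (164, 44), (168, 45), (172, 45), (176, 46), (180, 45), (184, 44), (188, 46), (192, 46), (196, 45), (200, 44), (204, 45), (208, 45), (212, 44), (216, 45), (220, 45), (224, 46)
[... 2305 characters left out ...]
(412, 45), (416, 36), (420, 46), (424, 51), (428, 51), (432, -1), (436, 0)]
220 [(212, 0), (216, 0), (220, 0), (224, 0), (228, 44), (232, 44), (236, 45), (240, 46), (244, 45), (248, 44), (252, 45), (256, 45), (260, 46), (264, 44), (268, 46), (272, 44), (276, 45), (280, 44), (284, 46), (288, 45), (292, 46), (296, 44), (300, 44), (304, 46), (308, 44), (312, 70), (316, 70), (320, 70), (324, 69), (328, 45), (332, 44), (336, 45), (340, 44), (344, 47), (348, 45), (352, 45), (356, 45), (360, 45), (364, 45), (368, 44), (372, 46), (376, 45), (380, 45), (384, 46), (388, 46), (392, 46), (396, 46), (400, 45), (404, 46), (408, 44), (412, 31), (416, 43), (420, 51), (424, 51), (428, 0), (432, 0), (436, 0)]
```

Emit:
jog_arm(
  deltas=[
    {"dp": [1.5,0,20],"spin": -0.2},
    {"dp": [3.5,0.3,45],"spin": -0.2},
    {"dp": [3.5,0.3,65],"spin": -0.2},
    {"dp": [3.5,0.3,75],"spin": -0.2},
    {"dp": [3.5,0.3,80],"spin": -0.2},
    {"dp": [3.5,0.3,80],"spin": -0.2},
    {"dp": [3.5,0.3,80],"spin": -0.2},
    {"dp": [3.5,0.3,80],"spin": -0.2},
  ],
)

```text
time: 2.7
tool_pos: [0.6397, 0.1928, 0.0812]
ee_rot: [1.977, 2.44, 0.002]
contact_force: [-0.0, -0.2, 0.0]
width: 1.004
gripper_force: 0.0
```

```bash
python3 -c "
from h import *
for i in range(3): go(.639,.1935,.050,12.07)"
```

```text
t 2.7 tcp [0.6397 0.1928 0.0812] tooly yaw 11.98 tilt [ 0.001  0.    -1.   ] dp [ 0.8 -0.6 31.2] q [ 0.17  0.58  0.05  1.05 -0.    1.53] F [-0.  -0.2  0. ] 0.0 1.0035956929791225
spin -0.09
t 2.7 tcp [0.6397 0.1928 0.0812] tooly yaw 11.98 tilt [ 0.001  0.    -1.   ] dp [ 0.8 -0.6 31.2] q [ 0.17  0.58  0.05  1.05 -0.    1.53] F [-0.  -0.2  0. ] 0.0 1.0035956929791225
spin -0.09
t 2.7 tcp [0.6397 0.1928 0.0812] tooly yaw 11.98 tilt [ 0.001  0.    -1.   ] dp [ 0.8 -0.6 31.2] q [ 0.17  0.58  0.05  1.05 -0.    1.53] F [-0.  -0.2  0. ] 0.0 1.0035956929791225
spin -0.09
```

Emit:
jog_arm(
  deltas=[
    {"dp": [0.8,-0.6,12],"spin": 0},
    {"dp": [0.8,-0.6,22],"spin": 0},
    {"dp": [0.8,-0.6,28],"spin": 0},
    {"dp": [0.8,-0.6,31],"spin": 0},
    {"dp": [0.8,-0.6,31],"spin": 0},
    {"dp": [0.8,-0.6,31],"spin": 0},
  ],
)

```text
time: 3.3
tool_pos: [0.6386, 0.1935, 0.0494]
ee_rot: [1.977, 2.441, 0.0]
contact_force: [-0.0, 0.2, 0.6]
width: 0.999
gripper_force: 0.0
```

Emit:
jog_arm(
  deltas=[
    {"dp": [0,0,0],"spin": 0},
    {"dp": [0,0,0],"spin": 0},
    {"dp": [0,0,0],"spin": 0},
    {"dp": [0,0,0],"spin": 0},
    {"dp": [0,0,0],"spin": 0},
    {"dp": [0,0,0],"spin": 0},
    {"dp": [0,0,0],"spin": 0},
    {"dp": [0,0,0],"spin": 0},
  ],
  jaw=0,
  grip_force=30,
)

```text
time: 4.1
tool_pos: [0.6386, 0.1935, 0.0494]
ee_rot: [1.977, 2.441, 0.0]
contact_force: [-1.5, 0.0, 2.2]
width: 0.135
gripper_force: 30.1
```

```bash
python3 -c "
from h import *
go(.639,.1935,.050,12.07)"
```

```text
t 4.1 tcp [0.6386 0.1935 0.0494] tooly yaw 11.99 tilt [ 0.  0. -1.] dp [-0.1  0.4 -0.6] q [0.17 0.6  0.   0.97 0.   1.53] F [-1.5  0.   2.2] 30.08109301328659 0.13529666667182028
spin -0.08
```

Emit:
jog_arm(
  deltas=[
    {"dp": [0,0,-0.8],"spin": 0},
    {"dp": [0,-3,-0.8],"spin": 0},
    {"dp": [0,-7,-0.8],"spin": 0},
    {"dp": [0,-12,-0.8],"spin": 0},
    {"dp": [0,-17,-0.8],"spin": 0},
    {"dp": [0,-22,-0.8],"spin": 0},
    {"dp": [0,-25,-0.8],"spin": 0},
  ],
)

```text
time: 4.8
tool_pos: [0.6135, 0.1882, 0.0502]
ee_rot: [-1.977, -2.441, 0.0]
contact_force: [1.0, 0.4, -0.3]
width: 0.131
gripper_force: 29.6
```

```bash
python3 -c "
from h import *
go(.639,.1935,.050,12.07)
im,W=cloud('wrist'); cv2.imwrite('pics/w2.png',im);np.save('w2.npy',W)"
```

```text
t 4.8 tcp [0.6135 0.1882 0.0502] tooly yaw 11.99 tilt [-0.  0. -1.] dp [-0.1 26.1  0.2] q [ 0.17  0.56 -0.07  0.94  0.    1.53] F [ 1.   0.4 -0.3] 29.63433086872101 0.1314130099105345
spin -0.08
```

View pics/w2.png

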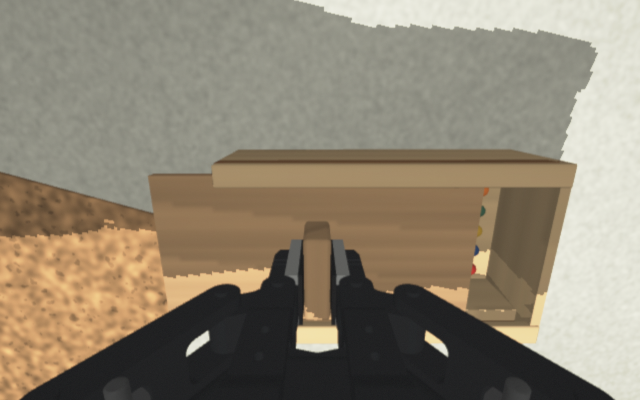

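The lid slides with the grip (the bar is held at (317,270) and the back gap opened at x 470–500), and the forces are about 1 N. I'll continue the draw.

Emit:
jog_arm(
  deltas=[
    {"dp": [0,-6,0],"spin": 0},
    {"dp": [0,-15,0],"spin": 0},
    {"dp": [0,-25,0],"spin": 0},
    {"dp": [0,-35,0],"spin": 0},
    {"dp": [0,-45,0],"spin": 0},
    {"dp": [0,-55,0],"spin": 0},
    {"dp": [0,-65,0],"spin": 0},
    {"dp": [0,-70,0],"spin": 0},
  ],
)

```text
time: 5.65
tool_pos: [0.5444, 0.1736, 0.0502]
ee_rot: [-1.977, -2.441, 0.0]
contact_force: [-0.1, 0.5, -0.9]
width: 0.135
gripper_force: 29.6
```

Emit:
jog_arm(
  deltas=[
    {"dp": [0,-6,0],"spin": 0},
    {"dp": [0,-15,0],"spin": 0},
    {"dp": [0,-25,0],"spin": 0},
    {"dp": [0,-35,0],"spin": 0},
    {"dp": [0,-45,0],"spin": 0},
    {"dp": [0,-55,0],"spin": 0},
    {"dp": [0,-65,0],"spin": 0},
    {"dp": [0,-74,0],"spin": 0},
  ],
)

```text
time: 6.45
tool_pos: [0.4723, 0.1582, 0.0501]
ee_rot: [-1.977, -2.441, 0.0]
contact_force: [0.6, 0.1, -0.3]
width: 0.138
gripper_force: 29.6
```

Emit:
jog_arm(
  deltas=[
    {"dp": [0,-6,0],"spin": 0},
    {"dp": [0,-6,0],"spin": 0},
  ],
)

```text
time: 6.65
tool_pos: [0.4666, 0.157, 0.0502]
ee_rot: [-1.977, -2.441, 0.0]
contact_force: [-0.4, 0.4, -0.5]
width: 0.132
gripper_force: 29.6
```

```bash
python3 -c "
from h import *
go(.441,.0828,.060,-4.6)
im,W=cloud('wrist'); cv2.imwrite('pics/w3.png',im);np.save('w3.npy',W)
z=W[...,2]
m=(z>.02);m[:,:]&=True
im,W=cloud('scene'); cv2.imwrite('pics/s3.png',im)"
```

```text
t 6.65 tcp [0.4666 0.157  0.0502] tooly yaw 11.98 tilt [-0. -0. -1.] dp [-67.3 -40.4  -9.8] q [ 0.16  0.34 -0.47  0.76  0.    1.52] F [-0.4  0.4 -0.5] 29.618157148361206 0.13180706584376306
spin 16.58
```

View pics/w3.png

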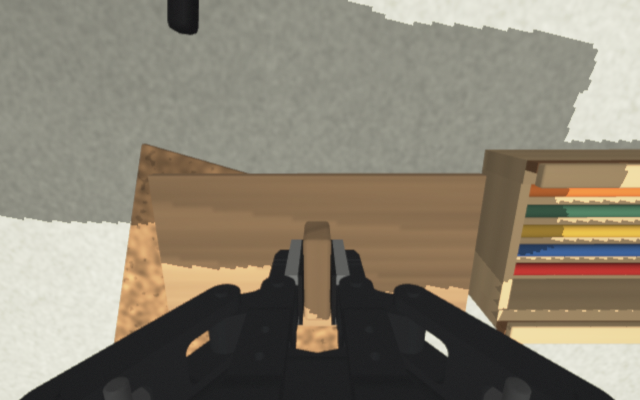

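View pics/s3.png

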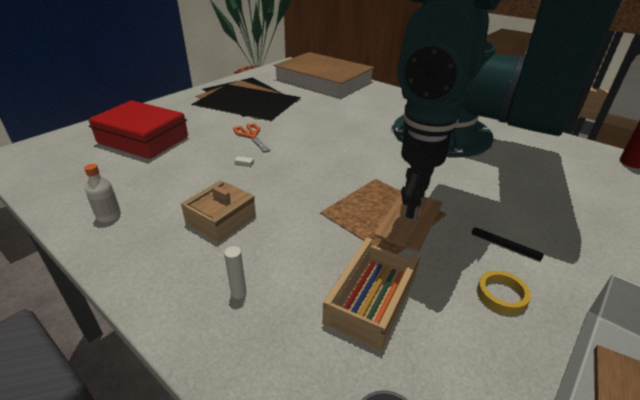

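The wrist view shows the lid level and fully clear of the box front (right edge at x≈485, the box starting at 490), with the pencils visible. In the scene view the short box at (220,212) is still shut. Next I'll carry the lid to the mat centre.

Emit:
jog_arm(
  deltas=[
    {"dp": [-5,-5,-3],"spin": 0},
    {"dp": [-15,-13,-8],"spin": 2},
    {"dp": [-27,-21,-10],"spin": 5},
    {"dp": [-39,-29,-10],"spin": 8.5},
    {"dp": [-51,-35,-10],"spin": 12},
    {"dp": [-61,-39,-10],"spin": 15},
    {"dp": [-67.3,-40.4,-10],"spin": 16.6},
    {"dp": [-67.3,-40.4,-10],"spin": 16.6},
  ],
)

```text
time: 7.55
tool_pos: [0.4419, 0.082, 0.0602]
ee_rot: [2.312, 2.127, 0.0]
contact_force: [0.2, 0.9, -0.6]
width: 0.132
gripper_force: 29.6
```

Emit:
jog_arm(
  deltas=[
    {"dp": [0,0,6],"spin": 0},
    {"dp": [0,0,14],"spin": 0},
    {"dp": [0,0,22],"spin": 0},
    {"dp": [0,0,29],"spin": 0},
    {"dp": [0,0,34],"spin": 0},
    {"dp": [0,0,36],"spin": 0},
    {"dp": [0,0,36],"spin": 0},
  ],
)

```text
time: 8.25
tool_pos: [0.4417, 0.083, 0.0238]
ee_rot: [-2.309, -2.13, 0.001]
contact_force: [0.1, -0.4, -0.9]
width: 0.128
gripper_force: 29.6
```

```bash
python3 -c "
from h import *
go(.441,.0828,.0134,-4.6)
im,W=cloud('wrist'); cv2.imwrite('pics/w4.png',im)
P=W[200:250,180:280:4].reshape(-1,3);P=np.r_[P,W[200:250,360:450:4].reshape(-1,3)];P=P[np.isfinite(P).all(1)&(P[:,2]<.05)]
c=np.linalg.lstsq(np.c_[P[:,:2],np.ones(len(P))],P[:,2],rcond=None)[0];print(c,np.median(P[:,2]))
im,W=cloud('top'); cv2.imwrite('pics/t4.png',cv2.resize(im[150:350,150:400],None,fx=3,fy=3))"
```

```text
t 8.25 tcp [0.4417 0.083  0.0238] tooly yaw -4.6 tilt [-0.  0. -1.] dp [-0.2 -0.6 10.4] q [ 0.    0.31 -0.61  0.65  0.    1.66] F [ 0.1 -0.4 -0.9] 29.62040662765503 0.1283726250725167
spin -0.0
[-0.00015128  0.00596352  0.01943496] 0.019939248540051677
```

View pics/w4.png

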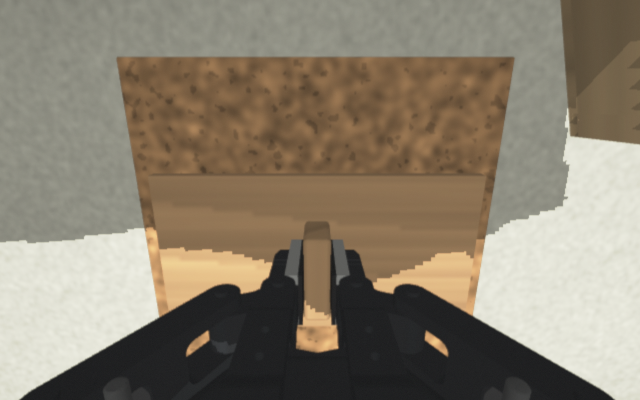

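The lid is level (slope under 0.6%) and aligned over the mat, whose far corners are at (118,57) and (514,57). I'll check the mat centre from these corners.

```bash
python3 -c "
from h import *
a,b=plane('wrist',[[118,57],[514,57]],.004); e=(b-a);print(a,b,np.hypot(*e)); e/=np.hypot(*e); print((a+b)/2+.095*np.array([e[1],-e[0]]))"
```

```text
[0.35601184 0.18494515] [0.54322671 0.16984156] 0.1878231278881728
[0.44197996 0.08270101]
```

Mat centre is (0.442, 0.083), which agrees with where the lid is held. I'll lower it gently.

Emit:
jog_arm(
  deltas=[
    {"dp": [0,0,3],"spin": 0},
    {"dp": [0,0,6],"spin": 0},
    {"dp": [0,0,8],"spin": 0},
    {"dp": [0,0,9],"spin": 0},
    {"dp": [0,0,9.5],"spin": 0},
    {"dp": [0,0,9.5],"spin": 0},
  ],
)

```text
time: 8.95
tool_pos: [0.4418, 0.0829, 0.0146]
ee_rot: [-2.309, -2.13, 0.0]
contact_force: [0.1, 0.4, -1.4]
width: 0.133
gripper_force: 29.6
```

Emit:
jog_arm(
  deltas=[
    {"dp": [0,0,0.4],"spin": 0},
    {"dp": [0,0,0.7],"spin": 0},
    {"dp": [0,0,0.7],"spin": 0},
  ],
)

```text
time: 9.25
tool_pos: [0.4418, 0.0829, 0.0139]
ee_rot: [2.309, 2.13, 0.0]
contact_force: [0.0, 0.3, -0.4]
width: 0.132
gripper_force: 29.6
```

Emit:
jog_arm(
  deltas=[
    {"dp": [0,0,0.3],"spin": 0},
    {"dp": [0,0,0.3],"spin": 0},
    {"dp": [0,0,0.3],"spin": 0},
  ],
)

```text
time: 9.55
tool_pos: [0.4418, 0.0829, 0.0136]
ee_rot: [2.309, 2.13, -0.0]
contact_force: [0.6, -0.2, -0.3]
width: 0.133
gripper_force: 29.6
```

Emit:
jog_arm(
  deltas=[
    {"dp": [0,0,0.3],"spin": 0},
    {"dp": [0,0,0.3],"spin": 0},
    {"dp": [0,0,0.3],"spin": 0},
  ],
)

```text
time: 9.85
tool_pos: [0.4418, 0.0829, 0.0134]
ee_rot: [2.309, 2.13, 0.0]
contact_force: [-1.6, -1.0, 4.1]
width: 0.134
gripper_force: 30.2
```

Contact with the mat (about 4 N up). I'll release partway, then fully, then lift.

Emit:
jog_arm(
  deltas=[
    {"dp": [0,0,0],"spin": 0},
    {"dp": [0,0,0],"spin": 0},
    {"dp": [0,0,0],"spin": 0},
    {"dp": [0,0,0],"spin": 0},
    {"dp": [0,0,0],"spin": 0},
  ],
  jaw=0.5,
)

```text
time: 10.35
tool_pos: [0.4418, 0.0829, 0.0133]
ee_rot: [-2.309, -2.13, -0.0]
contact_force: [0.4, 0.4, 0.7]
width: 0.5
gripper_force: 0.0
```

Emit:
jog_arm(
  deltas=[
    {"dp": [0,0,-4],"spin": 0},
    {"dp": [0,0,-15],"spin": 0},
    {"dp": [0,0,-35],"spin": 0},
    {"dp": [0,0,-60],"spin": 0},
    {"dp": [0,0,-90],"spin": 0},
    {"dp": [0,0,-120],"spin": 0},
    {"dp": [0,0,-140],"spin": 0},
    {"dp": [0,0,-140],"spin": 0},
  ],
)

```text
time: 11.15
tool_pos: [0.443, 0.083, 0.1558]
ee_rot: [2.307, 2.128, 0.005]
contact_force: [0.4, -0.5, -0.8]
width: 0.501
gripper_force: 0.0
```

```bash
python3 - <<'E'
from h import *
go(.442,.083,.15)
im,W=cloud('wrist'); cv2.imwrite('pics/w5.png',im)
z=W[...,2]; m=np.zeros(z.shape,bool); m[100:260,200:440]=1
P=W[m&(z>.027)&(z<.05)]; print(len(P),cv2.minAreaRect((P[:,:2]*1000).astype(np.float32)),np.median(P[:,2]))
P=W[m&(z>.0075)&(z<.014)]; print(len(P),cv2.minAreaRect((P[:,:2]*1000).astype(np.float32)),np.linalg.lstsq(np.c_[P[:,:2],np.ones(len(P))],P[:,2],rcond=None)[0])
E
```

```text
t 11.15 tcp [0.443  0.083  0.1558] tooly yaw -4.61 tilt [ 0.004  0.    -1.   ] dp [-0.1 -1.   5.8] q [ 0.    0.17 -0.38  1.01  0.    1.66] F [ 0.4 -0.5 -0.8] 0.0 0.5013076258760916
631 ((442.109619140625, 82.7105712890625), (39.72830581665039, 11.581141471862793), 84.94084167480469) 0.03416553619105525
14033 ((441.97503662109375, 82.35980224609375), (84.35337829589844, 160.8833770751953), 85.35868072509766) [-0.00023158  0.00065477  0.00954001]
```

View pics/w5.png

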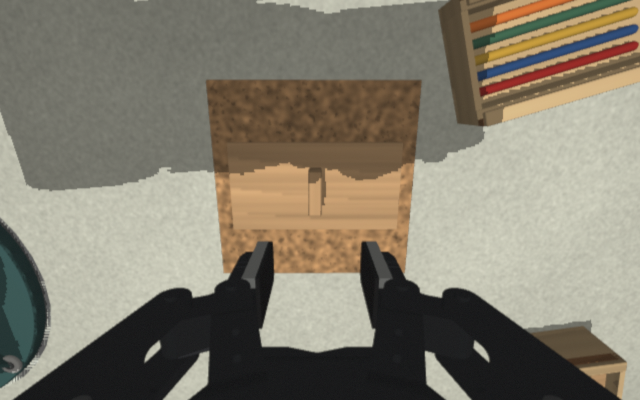

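The lid lies flat and bar-up in the mat's middle (bar at (316,192), plate centre (0.442, 0.082)), the long box is open, and the robot is clear.

```bash
python3 -c "
from cell import ctrl
print(ctrl.finish_job())"
```

```text
the job is handed in; nothing more can be done
None
```

The long box's lid was drawn out level and laid flat, bar up, within about 1 mm of the mat's centre; I left the short box shut and handed the job in at about 11 s.

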